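# Set out the morning supplements on the desk runner

## Robot

A 6-joint arm with a two-finger parallel gripper is mounted at the origin on the work surface. World frame = base frame: x ahead of the robot, y to its left, z up, the work surface at z = 0. Lengths are in mm, angles in rad, forces in N, time in s.
With the tool pointing down it reaches from about 425 to 950 mm from the base axis. Payload 14.7 kg.
Tool frame: the origin (TCP) lies where the fingers leave the gripper's body, on its centre line; the fingertips stand 73 mm ahead of it and the grasp point (between the pads) lies 54 mm ahead of it; z points along the fingers, x is the direction in which the jaws open and shut, and the axes are right-handed (so a half turn about z gives the same grasp; the last joint's range is limited). The gripper opens to 85 mm and grips with 20 to 120 N. Pads are 22 mm wide; open, the fingers measure 114 mm over their backs; the gripper's body (76 mm by 85 mm) begins 54 mm behind the grasp point. The pads swing forward as they close: fully open they stand 13 mm farther back than shut.
Start: joints at [1.173, 0.48, 1.596, -0, 1.065, -0.047], TCP at [223.348, 610.417, 303.897] pointing down, gripper open.
Joint ranges: [-2.75, 2.75], [-0.82, 2.05], [0.23, 2.67], [-1.56, 4.7], [0.09, 2.69], [-2.92, 2.92]. Speed limits (rad/s): [1.89, 1.89, 2.39, 3.01, 3.01, 3.01].

## Interface

Orientations are given as a rotation vector (axis times angle).
In Python, from plant import monitor, eyes, finish_job, finder gives the robot as it stands. The module is installed in compiled form; this text tells all that it offers.
- The arm moves only by the tool step_arm, never from a script. Its argument "rows" is text: rows parted by semicolons, each of 7 numbers parted by spaces: the shift along the tool's x, y, z in mm, then the turn, a rotation vector about the tool's x, y, z in degrees, then the closure, from 0 (fully open) to 1 (shut). A call has exactly 8 rows; each row shifts and turns the commanded pose from where the row before left it, along the tool's axes as they then stand; what a row does not reach is not made up. A row lasts 1/10 s, in which the tool goes at most 50 mm and 8.59 degrees, less where a joint would pass 70% of its speed; a pose out of reach is approached as far as the arm can. A call with a gripper value outside its range is refused whole. The fingers move at their own pace and stop on an object; "newtons" is the grip in N (left out, the last holds). Time passes only in rows, so rows that do not move let the fingers close, or fill a call up. It gives the time, the measured TCP pose, the force and the opening at its end, in the units of the state.
- monitor.get_state(): the state, without advancing time (a new reading comes with each control period).
- eyes.camera(name): name is "scene" or "top" or "wrist"; returns the picture (420x560x3 uint8, blue, green, red); there is no depth.
- eyes.get_calibration(name): a dict with "fx", "fy", "cx", "cy" (pixels), "world_from_camera" (4x4, takes a point from camera to world coordinates). Camera axes: x right, y down, z forward; pixel columns grow to the right and rows downward; lengths in mm; the calibration is good to about 2 mm. A picture is of the moment at which its call begins: read the wrist's pose just before it. get_calibration takes no time and is no camera call; for the wrist camera it gives the pose at the moment of the call.
- finish_job(): hands the job in, once; it reports no verdict.
Trained networks look in the newest picture that a camera, given by its name, has taken for a name from the list of things; names that differ only in an ending like _2 or _b are one class to them, and where a whole thing is asked for, a point or a joint stands for the part that bears it (a point fixed in the world has none). Each returns a list of dicts, best first, with "confidence" (0 to 1); they miss things now and then, are a little off and sometimes report something else, mostly with a low value. They report only what shows in the picture. A call takes as long as a camera call. They do not tell look-alikes from the thing itself.
- finder.search_frame(name, camera): "location" ([column, row] in pixels, amid what is visible of it).
- finder.cut_out(name, camera): "region" (420x560 bool, what is visible of it) and "location" ([column, row] in pixels, amid what is visible of it).
The state is a dict: "time_s": time; "joint_pos": joint angles; "joint_vel": joint speeds; "tau": joint torques, N m; "tcp_pos": TCP position; "tool_rot": TCP orientation; "contact_force": force on the tool from outside, world axes, zero at the start; "wrist_torque": the same for the moment, N m; "opening": opening from 0.0 (shut) to 1.0 (fully open).
Only numpy, scipy, OpenCV 4.12 (cv2) and the standard library are available. Lean on these libraries where they do the work, as an engineer would, in place of code of your own. Each camera call takes 0.05 s, during which the arm holds its last target.

## Task

Set out the morning supplements in one straight row along the middle of the cork runner: stand the amber jar halfway between the mug and the small dish, the slim bottle halfway between the mug and the jar, and the flat tin halfway between the jar and the dish. Then lay the pill case flat on top of the jar, lids up and centred on the jar's cap. Leave the mug and the dish where they stand.

Things in the scene. Friction and masses are not known exactly. Their poses are not given: they have to be found in the camera images.
- runner: Flat cork runner fixed on the green desk, 110 mm (its x) by 420 mm (its y) and 3 mm thick. Origin: centre of its underside, on the desk; z up. Its long middle line is its y axis. The mug and the dish stand on that line, 160 mm either side of the origin, 320 mm apart; which of them is at the +y end changes from start to start.
- mug: White ceramic mug, loose, 320 g, 76 mm in diameter, 88 mm high, standing at one end of the runner. Origin: centre of its foot, z up. The handle sticks out along its +y, about 30 mm, which points away from the robot, across the row.
- dish: Small round white ceramic dish, loose, 120 g, 66 mm in diameter at the rim, 24 mm high, standing at the other end of the runner. Origin: centre of its foot, z up.
- jar: Squat amber glass jar with a paper label and a flat white screw cap, standing on the desk, about 160 g, 64 mm high. Straight amber body 52 mm in diameter up to 46 mm; flat cap 50 mm in diameter from 49 to 64 mm. Origin: centre of its underside, z up.
- bottle: Slim white plastic bottle with a paper label and a narrow grey cap, standing on the desk, about 80 g, 91 mm high. Straight body 38 mm in diameter up to 60 mm, shoulder to 69 mm, cap 25 mm in diameter above. Origin: centre of its underside, z up.
- tin: Flat round bare aluminium tin, closed, lying on its base on the desk, about 70 g, 56 mm in diameter, 24 mm high. Origin: centre of its underside, z up.
- case: Oblong grey plastic pill case with four white lids side by side on its top, lying lids up on the desk, about 50 g, 36 mm wide (its x) by 64 mm long (its y), 26 mm high. The lids are closed and do not open. Origin: centre of its underside, z up out of the lids.
Not all that is in view belongs to the job. What is shaped like the case but pink or yellow is not meant.

How it is judged (in metres and radians):
At the end, for the whole second after the job is handed in: Jar (middle), bottle (65-95 mm from mug) and tin (65-95 mm from dish) stand upright between mug and dish, within 15 mm of the runner's long middle line, the jar within 15 mm of its middle; case flat on the jar, lids up, centred within 12 mm; all at rest; mug and dish moved under 15 mm (x of jar in the frame of runner between -0.015 and 0.015 m and z of jar in the frame of runner between -0.001 and 0.007 m and x of bottle in the frame of runner between -0.015 and 0.015 m and z of bottle in the frame of runner between -0.001 and 0.007 m and x of tin in the frame of runner between -0.015 and 0.015 m and z of tin in the frame of runner between -0.001 and 0.007 m and y of jar in the frame of runner between -0.015 and 0.015 m and horizontal distance between bottle and mug between 0.065 and 0.095 m and horizontal distance between bottle and dish below 0.28 m and horizontal distance between tin and dish between 0.065 and 0.095 m and horizontal distance between tin and mug below 0.28 m and horizontal distance between case and jar below 0.012 m and z of case in the frame of jar between 0.06 and 0.068 m and angle between each of jar, bottle, tin, case's own z axis and vertical below 0.1 rad and linear speed of each of jar, bottle, tin, case below 0.02 m/s and angular speed of each of jar, bottle, tin, case below 0.2 rad/s and distance of each of mug, dish from where it was at the start of the episode below 0.015 m); the robot touches nothing.
It fails at once if the mug is moved more than 15 mm or tipped (distance of mug from where it was at the start of the episode above 0.015 m or angle between mug's own z axis and vertical above 0.3 rad).
It fails at once if the dish is moved more than 15 mm or tipped (distance of dish from where it was at the start of the episode above 0.015 m or angle between dish's own z axis and vertical above 0.3 rad).
It also fails if it takes over 102 s, if anything falls off the work surface, if the arm or the gripper's body presses on something with over 40 N, if the wrist force passes 120 N, or if a joint passes its speed limit or range.

## Working session

There is one attempt and no reset: what is moved stays moved. The work goes in short steps, Python scripts to look and compute and a tool call to move; the robot and the scene stay as the last step left them, time stands still between calls to the robot, and variables do not carry over. Pictures are saved under pics/ and viewed, and the job is handed in when it is done.

Besides the shell and the picture viewer there is one more tool, called after ">>>" by a JSON object that holds its "fn" and its "kwargs", one argument or row to a line. step_arm: Moves the arm, as the interface text tells. Its arguments: {"type":"object","properties":{"rows":{"type":"string"},"newtons":{"type":"number"}},"required":["rows"]}

```bash
mkdir -p pics
python3 - <<'E'
from plant import monitor, eyes, finder
import cv2,numpy as np
np.set_printoptions(precision=4,suppress=True)
print(monitor.get_state())
for c in ["scene","top"]:
    im=eyes.camera(c); cv2.imwrite(f"pics/{c}0.png",im)
    k=eyes.get_calibration(c); print(c,k)
E
```

```text
{'time_s': 0.0, 'joint_pos': array([ 1.1734,  0.4809,  1.5969, -0.    ,  1.0651, -0.0466]), 'joint_vel': array([-0.0003, -0.0001, -0.0016,  0.0001,  0.0005,  0.0017]), 'tau': array([  0.0019, -95.0658, -43.0179,   0.0001,   0.0124,  -0.    ]), 'tcp_pos': array([223.2404, 610.1185, 303.2406]), 'tool_rot': array([ 2.5744,  1.7993, -0.0016]), 'contact_force': array([ 0.3305, -0.5011,  0.3691]), 'wrist_torque': array([ 0.0321,  0.0069, -0.0182]), 'opening': 0.995594448258774}
scene {'fx': 427.13329654158554, 'fy': 427.13329654158554, 'cx': 279.8616847869357, 'cy': 207.85590463617132, 'world_from_camera': array([[   0.7113,    0.5882,   -0.3849,  876.5452],
       [   0.7028,   -0.6061,    0.3726, -338.6575],
       [  -0.0141,   -0.5355,   -0.8444,  869.0488],
       [   0.    ,    0.    ,    0.    ,    1.    ]])}
top {'fx': 441.77255732356804, 'fy': 441.77255732356804, 'cx': 282.89972155676327, 'cy': 207.16943273437556, 'world_from_camera': array([[   0.0261,   -0.9892,    0.144 ,  354.7268],
       [  -0.9995,   -0.0281,   -0.0113,   50.7179],
       [   0.0152,   -0.1437,   -0.9895, 1226.9322],
       [   0.    ,    0.    ,    0.    ,    1.    ]])}
```

View pics/scene0.png

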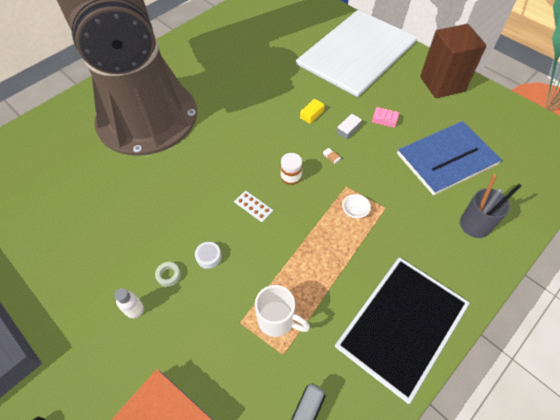

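View pics/top0.png

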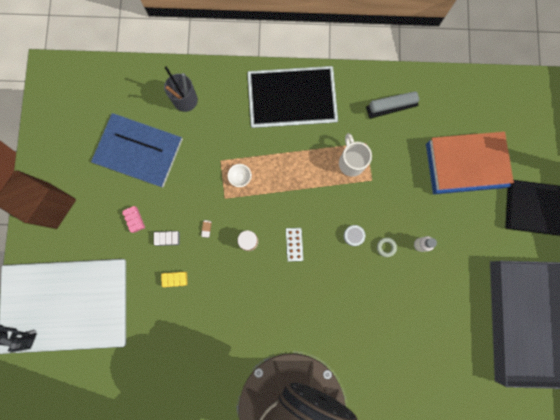

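Scene picture: mug (276,312), dish (356,207), jar (291,169), tin (208,255), bottle (129,303), and the case with white lids (349,126). The yellow (312,110) and pink (386,117) ones are look-alikes, and there is a ring at (167,273). I'll segment these and fit silhouettes.

```bash
cat > h.py <<'E'
from plant import monitor, eyes, finder
import cv2,numpy as np
from scipy.optimize import least_squares
np.set_printoptions(precision=1,suppress=True)
def cyl(r,z0,z1,n=40):
    a=np.linspace(0,2*np.pi,n,endpoint=False)
    return np.vstack([np.c_[r*np.cos(a),r*np.sin(a),0*a+z] for z in (z0,z1)])
def box(x,y,z):
    return np.array([[sx*x/2,sy*y/2,k*z] for sx in(-1,1) for sy in(-1,1) for k in (0,1)],float)
M={'mug':[cyl(38,0,88)],'dish':[np.vstack([cyl(33,22,24),cyl(20,0,1)])],'jar':[cyl(26,0,46),cyl(25,46,64)],
 'bottle':[cyl(19,0,60),np.vstack([cyl(19,59,60),cyl(12.5,69,70)]),cyl(12.5,69,91)],'tin':[cyl(28,0,24)],'case':[box(36,64,26)]}
def proj(k,P):
    W=np.linalg.inv(k['world_from_camera']); p=P@W[:3,:3].T+W[:3,3]
    return np.c_[k['fx']*p[:,0]/p[:,2]+k['cx'],k['fy']*p[:,1]/p[:,2]+k['cy']]
def ray(k,uv,z):
    W=k['world_from_camera'];d=W[:3,:3]@np.array([(uv[0]-k['cx'])/k['fx'],(uv[1]-k['cy'])/k['fy'],1]);o=W[:3,3]
    return o+d*(z-o[2])/d[2]
def sil(k,name,x,y,z,yaw):
    m=np.zeros((420*4,560*4),np.uint8);c,s=np.cos(yaw),np.sin(yaw);R=np.array([[c,-s,0],[s,c,0],[0,0,1]])
    for part in M[name]:
        q=proj(k,part@R.T+[x,y,z])
        cv2.fillConvexPoly(m,cv2.convexHull(np.round((q+.5)*4).astype(np.int32)),1)
    return m
def cen(m,s=1):
    v,u=np.nonzero(m); return np.array([u.mean(),v.mean()])/s
def fit(name,masks,ks,x,y,z=0,yaw=0):
    # match centroid
    p=np.array([x,y],float)
    for it in range(6):
        r=[];J=[]
        for m,k in zip(masks,ks):
            f=lambda a,b:cen(sil(k,name,a,b,z,yaw),4)-.375
            c0=f(*p);r.append(cen(m)-c0);J.append(np.c_[(f(p[0]+5,p[1])-c0)/5,(f(p[0],p[1]+5)-c0)/5])
        d=np.linalg.lstsq(np.vstack(J),np.hstack(r),rcond=None)[0];p=p+d
    return p,np.hstack(r)
E
python3 - <<'E'
from h import *
import pickle
out={}
for c in ["top","scene"]:
    im=eyes.camera(c);k=eyes.get_calibration(c)
    for n in M:
        L=finder.cut_out(n,c)
        for d in L:
            if d['confidence']<.3: continue
            print(c,n,round(d['confidence'],2),np.array(d['location']),d['region'].sum(),ray(k,d['location'],10))
            out.setdefault((c,n),[]).append(d)
pickle.dump(out,open('det.pkl','wb'))
im=cv2.imread('pics/scene0.png')[80:180,260:420];cv2.imwrite('pics/crop0.png',cv2.resize(im,None,fx=5,fy=5,interpolation=cv2.INTER_CUBIC))
E
```

```text
top mug 0.6 [357.2 159.2] 937 [ 675.3 -170.3   10. ]
top dish 0.91 [237.1 177.3] 404 [612.9 167.5  10. ]
top jar 0.76 [248.9 242.7] 336 [430.6 127.6  10. ]
top bottle 0.76 [420.8 241. ] 260 [ 448.2 -347.1   10. ]
top tin 0.91 [354.7 235.9] 344 [ 457.3 -163.8   10. ]
top case 0.75 [136.4 221.9] 356 [479.4 439.4  10. ]
top case 0.58 [165.1 238.9] 349 [434.8 357.6  10. ]
top case 0.57 [171.6 279.9] 383 [324.3 333.   10. ]
scene mug 0.68 [276.3 311.5] 1825 [ 657.8 -145.    10. ]
scene dish 0.91 [354.2 207.6] 506 [611.2 163.9  10. ]
scene dish 0.34 [126.4 299.4] 648 [ 413.4 -347.5   10. ]
scene jar 0.64 [289.5 167.8] 530 [418.1 142.7  10. ]
scene tin 0.94 [204.9 256.5] 508 [ 455.3 -167.2   10. ]
scene case 0.88 [384.5 117.1] 381 [483.8 449.5  10. ]
scene case 0.86 [311. 111.] 290 [323.2 327.2  10. ]
scene case 0.74 [348.8 126.2] 387 [435.1 355.9  10. ]
scene case 0.58 [206.2 255.1] 585 [ 454.8 -163.    10. ]
```

View pics/crop0.png

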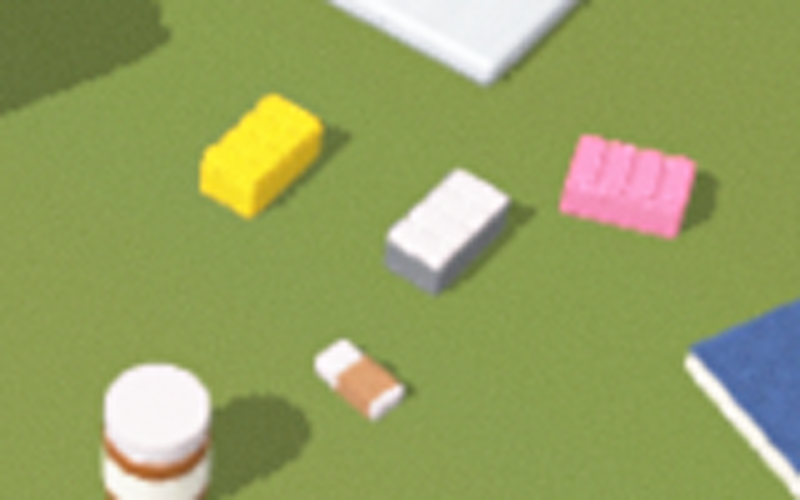

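The case is the grey body with white lids at scene (349,126). The yellow and pink ones are out, and the eraser at (332,156) is not the case. The network masks look a few pixels off, so I'll refine with colour masks.

```bash
cat >> h.py <<'E'
def cmask(im,n,seed,rad=32):
    hsv=cv2.cvtColor(im,cv2.COLOR_BGR2HSV);H,S,V=cv2.split(hsv)
    green=(H>32)&(H<55)&(S>90)
    cork=(H>4)&(H<24)&(S>80)
    m=~green
    if n in('mug','dish'): m&=~cork
    yy,xx=np.mgrid[:420,:560];m&=np.hypot(xx-seed[0],yy-seed[1])<rad
    m=cv2.morphologyEx(m.astype(np.uint8),cv2.MORPH_OPEN,np.ones((3,3)) )
    nl,l,st,ce=cv2.connectedComponentsWithStats(m)
    if nl<2:return m
    i=1+np.argmax([st[j,4]-30*np.hypot(*(ce[j]-seed)) for j in range(1,nl)]);m=(l==i).astype(np.uint8)
    m=cv2.morphologyEx(m,cv2.MORPH_CLOSE,np.ones((7,7)))
    return m
E
python3 - <<'E'
from h import *
seeds={'mug':((355,159),(276,311)),'dish':((239,176),(356,207)),'jar':((248,241),(291,169)),'bottle':((425,244),(129,303)),'tin':((355,236),(208,255)),'case':((166,239),(349,126))}
ims=[cv2.imread('pics/top0.png'),cv2.imread('pics/scene0.png')];ks=[eyes.get_calibration(c) for c in('top','scene')]
ov=[i.copy() for i in ims]
for n,s in seeds.items():
    z=3 if n in('mug','dish') else 0
    ms=[cmask(ims[i],n,s[i],20 if i==0 and n!='mug' else 26) for i in(0,1)]
    x0=ray(ks[0],s[0],20)[:2]
    yaw=0
    if n=='case':
        best=None
        for yaw in np.radians(np.arange(-45,45,3)):
            p,r=fit(n,ms,ks,*x0,z,yaw)
            sc=sum(((cv2.resize(sil(k,n,*p,z,yaw),(560,420),interpolation=cv2.INTER_AREA)>0)!=(m>0)).sum() for m,k in zip(ms,ks))
            if best is None or sc<best[0]: best=(sc,yaw)
        yaw=best[1]; print('yaw',np.degrees(yaw),best)
    p,r=fit(n,ms,ks,*x0,z,yaw);p1=[fit(n,[m],[k],*x0,z,yaw)[0] for m,k in zip(ms,ks)]
    print(n,p,'res',r,'single',*p1,[m.sum() for m in ms],[sil(k,n,*p,z,yaw).sum()//16 for k in ks])
    for i in(0,1):
        c,_=cv2.findContours(cv2.resize(sil(ks[i],n,*p,z,yaw),(560,420),interpolation=cv2.INTER_NEAREST),0,2);cv2.drawContours(ov[i],c,-1,(255,0,255),1)
# runner corners
hsv=cv2.cvtColor(ims[0],cv2.COLOR_BGR2HSV)
m=cv2.inRange(hsv,(5,80,60),(25,255,255));m[:140]=0;m[200:]=0;m[:,:210]=0;m[:,380:]=0
pts=cv2.findNonZero(m);rc=cv2.boxPoints(cv2.minAreaRect(pts));print(np.array([ray(ks[0],q,3)[:2] for q in rc]))
hsv=cv2.cvtColor(ims[1],cv2.COLOR_BGR2HSV)
m=cv2.inRange(hsv,(5,80,60),(25,255,255));m[:185]=0;m[355:]=0;m[:,:240]=0;m[:,390:]=0
rc=cv2.approxPolyDP(cv2.convexHull(cv2.findNonZero(m)),6,True)[:,0];print(rc,np.array([ray(ks[1],q,3)[:2] for q in rc]))
cv2.imwrite('pics/ov.png',np.vstack([cv2.resize(ov[0][120:300,120:460],None,fx=2,fy=2),]));cv2.imwrite('pics/ov2.png',cv2.resize(ov[1][80:360,100:440],None,fx=2,fy=2))
E
```

```text
mug [ 667.9 -154.5] res [ 0.1 -1.1 -0.5 -0.6] single [ 671.  -154.7] [ 666.3 -154.3] [np.uint64(1004), np.uint64(1789)] [np.uint64(872), np.uint64(1722)]
dish [615.7 161.6] res [ 0.1 -0.3 -0.1 -0.2] single [616.6 161.4] [615.  161.8] [np.uint64(483), np.uint64(570)] [np.uint64(447), np.uint64(552)]
jar [434.8 131. ] res [ 0.1 -0.5 -0.3 -0.5] single [436.2 130.8] [433.  131.6] [np.uint64(386), np.uint64(661)] [np.uint64(332), np.uint64(612)]
bottle [ 439.1 -348.3] res [-0.  -0.2 -0.1 -0.1] single [ 439.7 -348.2] [ 438.8 -348.4] [np.uint64(326), np.uint64(642)] [np.uint64(278), np.uint64(608)]
tin [ 458.1 -160.4] res [ 0.2 -0.5 -0.1 -0.5] single [ 459.4 -161.1] [ 456.9 -160. ] [np.uint64(423), np.uint64(623)] [np.uint64(363), np.uint64(587)]
yaw 6.000000000000001 (np.int64(76), np.float64(0.10471975511965978))
case [436.8 354.2] res [ 0.1 -0.4 -0.2 -0.4] single [437.9 354.1] [435.3 354.9] [np.uint64(412), np.uint64(410)] [np.uint64(369), np.uint64(396)]
[[ 663.4  220.6]
 [ 729.1 -200.2]
 [ 616.4 -213.4]
 [ 552.8  202.3]]
[[384 207]
 [283 354]
 [240 323]
 [245 194]
 [348 187]] [[ 659.1  218.8]
 [ 726.2 -195.1]
 [ 619.8 -212.7]
 [ 392.1   12.5]
 [ 559.8  204.1]]
```

View pics/ov.png

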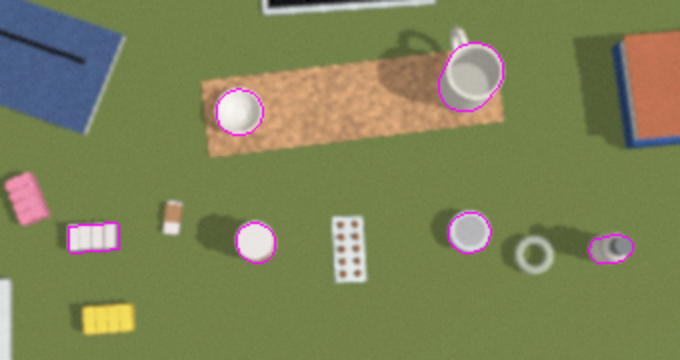

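View pics/ov2.png

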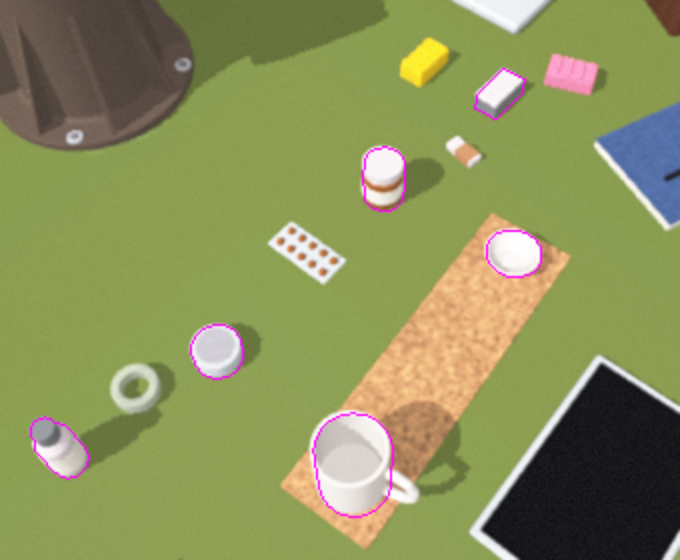

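Dish to mug comes out at 320.4 mm, which matches the 320 mm given. The row middle is about (641.5, 3.4), and the row direction from dish to mug is about (0.16, -0.987). With tool x at 9.2° the jaws open across the row, so I'll keep that yaw for everything.

```bash
cat > go.py <<'E'
import sys,numpy as np
from plant import monitor
from scipy.spatial.transform import Rotation as R
s=monitor.get_state();r=R.from_rotvec(s['tool_rot']).as_matrix()
np.set_printoptions(precision=1,suppress=True)
print('t',round(s['time_s'],2),'tcp',s['tcp_pos'],'xang',round(np.degrees(np.arctan2(r[1,0],r[0,0])),2),'tilt',r[2,:2]*100,'open',round(s['opening'],3),'F',s['contact_force'])
for a in sys.argv[1:]:
    w=np.array([float(v) for v in a.split(',')]);print(a,'delta tool',r.T@(w-s['tcp_pos']))
E
python3 go.py
```

```text
t 0.8 tcp [223.4 610.4 303.9] xang 69.9 tilt [ 0. -0.] open 0.998 F [-1.1 -0.1  0.9]
```

>>> {"fn": "step_arm", "kwargs": {
  "rows": "0 0 0 0 0 7.6 0;0 0 0 0 0 7.6 0;0 0 0 0 0 7.6 0;0 0 0 0 0 7.6 0;0 0 0 0 0 7.6 0;0 0 0 0 0 7.6 0;0 0 0 0 0 7.6 0;0 0 0 0 0 7.6 0",
  "newtons": 40
}}

```text
time_s: 1.6
tcp_pos: [223.4, 610.4, 303.9]
tool_rot: [3.132, 0.241, 0.0]
contact_force: [-0.1, -0.5, -0.3]
opening: 1.003
```

```bash
python3 go.py 434.8,131,180 434.8,131,81
```

```text
t 1.6 tcp [223.4 610.4 303.9] xang 8.79 tilt [0. 0.] open 1.003 F [-0.1 -0.5 -0.3]
434.8,131,180 delta tool [135.7 506.1 123.9]
434.8,131,81 delta tool [135.7 506.1 222.9]
```

>>> {"fn": "step_arm", "kwargs": {
  "rows": "9 36 5 0 0 0 0;9 36 5 0 0 0 0;9 36 5 0 0 0 0;9 36 5 0 0 0 0;9 36 5 0 0 0 0;9 36 5 0 0 0 0;9 36 5 0 0 0 0;9 36 5 0 0 0 0"
}}

```text
time_s: 2.4
tcp_pos: [340.4, 336.2, 263.9]
tool_rot: [-3.131, -0.25, -0.001]
contact_force: [0.5, 0.0, -0.2]
opening: 1.004
```

>>> {"fn": "step_arm", "kwargs": {
  "rows": "9 36 10 0 0 0 0;9 36 10 0 0 0 0;9 36 10 0 0 0 0;9 36 10 0 0 0 0;9 36 10 0 0 0 0;9 36 10 0 0 0 0;9.7 2.1 10 0 0 0 0;0 0 13.9 0 0 0 0"
}}

```text
time_s: 3.2
tcp_pos: [439.4, 131.5, 180.1]
tool_rot: [-3.132, -0.245, -0.004]
contact_force: [-0.2, 0.8, -0.2]
opening: 1.0
```

```bash
python3 go.py 434.8,131,81;python3 - <<'E'
from h import *
im=eyes.camera('wrist');cv2.imwrite('pics/w1.png',im)
E
```

```text
t 3.2 tcp [439.4 131.5 180.1] xang 8.95 tilt [ 0.2 -0. ] open 1.0 F [-0.2  0.8 -0.2]
434.8,131,81 delta tool [-4.9 -0.2 99. ]
```

View pics/w1.png

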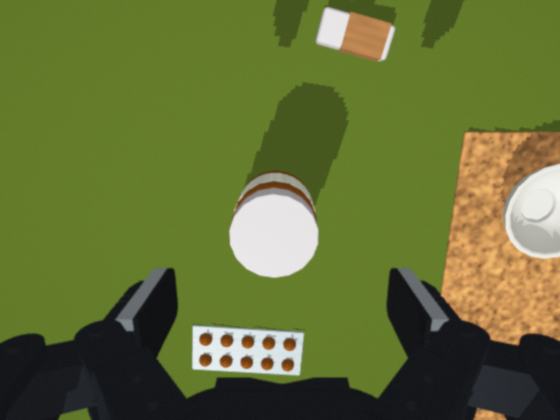

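Wrist picture: jar cap centre at (274,233), midway between the pads, which are centred near column 282. That agrees with the remaining -5 mm. Checking the cap against the wrist calibration before descending.

Run:
```python
from h import *
print(ray(eyes.get_calibration('wrist'),(274,233),64))
```

```text
[433.1 133.4  64. ]
```

>>> {"fn": "step_arm", "kwargs": {
  "rows": "-4.9 0 9 0 0 0 0;0 0 15 0 0 0 0;0 0 15 0 0 0 0;0 0 15 0 0 0 0;0 0 15 0 0 0 0;0 0 15 0 0 0 0;0 0 15 0 0 0 0;0 0 0 0 0 0 0"
}}

```text
time_s: 4.05
tcp_pos: [431.4, 131.8, 79.9]
tool_rot: [3.131, 0.251, -0.004]
contact_force: [0.2, -0.4, -0.4]
opening: 0.999
```

>>> {"fn": "step_arm", "kwargs": {
  "rows": "0 0 0 0 0 0 1;0 0 0 0 0 0 1;0 0 0 0 0 0 1;0 0 0 0 0 0 1;0 0 0 0 0 0 1;0 0 0 0 0 0 1;0 0 0 0 0 0 1;0 0 0 0 0 0 1",
  "newtons": 40
}}

```text
time_s: 4.85
tcp_pos: [432.9, 131.6, 82.0]
tool_rot: [-3.131, -0.249, -0.002]
contact_force: [-1.8, 2.1, 9.7]
opening: 0.594
```

```bash
python3 go.py 641.5,3.4,85
```

```text
t 4.85 tcp [432.9 131.6  82. ] xang 9.1 tilt [ 0.1 -0. ] open 0.594 F [-1.8  2.1  9.7]
641.5,3.4,85 delta tool [185.7 159.6  -2.8]
```

>>> {"fn": "step_arm", "kwargs": {
  "rows": "0 0 -15 0 0 0 1;0 0 -20 0 0 0 1;0 0 -20 0 0 0 1;28 24 0 0 0 0 1;28 24 0 0 0 0 1;28 24 0 0 0 0 1;28 24 0 0 0 0 1;0 0 0 0 0 0 1"
}}

```text
time_s: 5.65
tcp_pos: [562.8, 52.3, 137.1]
tool_rot: [3.131, 0.246, 0.008]
contact_force: [0.6, 0.9, -1.4]
opening: 0.598
```

```bash
python3 go.py 641.5,3.4,105
```

```text
t 5.65 tcp [562.8  52.3 137.1] xang 8.98 tilt [0.5 0.1] open 0.598 F [ 0.6  0.9 -1.4]
641.5,3.4,105 delta tool [70.  60.5 32.5]
```

>>> {"fn": "step_arm", "kwargs": {
  "rows": "25 20 0 0 0 0 1;25 20 0 0 0 0 1;20 20 10 0 0 0 1;0 0 10 0 0 0 1;0 0 12 0 0 0 1;0 0 0 0 0 0 1;0 0 0 0 0 0 1;0 0 0 0 0 0 1"
}}

```text
time_s: 6.45
tcp_pos: [636.7, 6.6, 104.5]
tool_rot: [-3.132, -0.25, -0.0]
contact_force: [0.2, -0.1, -1.8]
opening: 0.597
```

```bash
python3 go.py 641.5,3.4,86
python3 - <<'E'
from h import *
k=eyes.get_calibration('wrist');im=eyes.camera('wrist');cv2.imwrite('pics/w2.png',im)
s=monitor.get_state()
import pickle;pickle.dump(k,open('k2.pkl','wb'))
ims=[eyes.camera('top'),eyes.camera('scene')];cv2.imwrite('pics/top2.png',ims[0]);cv2.imwrite('pics/scene2.png',ims[1])
E
```

```text
t 6.45 tcp [636.7   6.6 104.5] xang 9.14 tilt [0. 0.] open 0.597 F [ 0.2 -0.1 -1.8]
641.5,3.4,86 delta tool [ 4.3  4.  18.5]
```

View pics/w2.png

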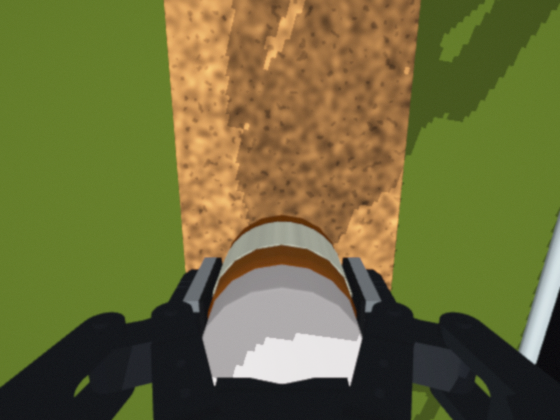

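View pics/scene2.png

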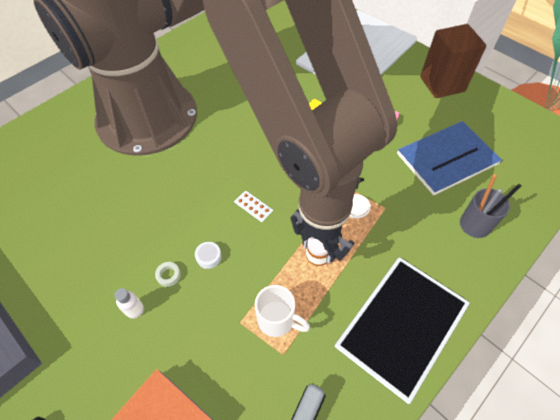

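Wrist picture: the jar is held over the cork. The runner's edges at row 270 are at columns 185 and 395, so its middle is at 290 against the jaws' 282. That agrees with the +4 mm correction.

>>> {"fn": "step_arm", "kwargs": {
  "rows": "4.3 5.5 5 0 0 0 1;0 0 7 0 0 0 1;0 0 4 0 0 0 1;0 0 2 0 0 0 1;0 0 1 0 0 0 1;0 0 0 0 0 0 1;0 0 0 0 0 0 1;0 0 0 0 0 0 1"
}}

```text
time_s: 7.4
tcp_pos: [641.8, 1.3, 85.1]
tool_rot: [-3.132, -0.249, 0.001]
contact_force: [-3.3, -1.1, 5.6]
opening: 0.594
```

```bash
python3 go.py 641.5,3.4,86
```

```text
t 7.4 tcp [641.8   1.3  85.1] xang 9.1 tilt [-0.1 -0. ] open 0.594 F [-3.3 -1.1  5.6]
641.5,3.4,86 delta tool [ 0.1 -2.1 -0.9]
```

Touching (5.6 N up). Opening the fingers and going up.

>>> {"fn": "step_arm", "kwargs": {
  "rows": "0 0 0 0 0 0 0.6;0 0 0 0 0 0 0.3;0 0 0 0 0 0 0;0 0 0 0 0 0 0;0 0 0 0 0 0 0;0 0 0 0 0 0 0;0 0 -15 0 0 0 0;0 0 -25 0 0 0 0"
}}

```text
time_s: 8.2
tcp_pos: [641.2, 1.4, 124.9]
tool_rot: [-3.131, -0.249, 0.004]
contact_force: [0.2, 0.2, -0.6]
opening: 1.001
```

>>> {"fn": "step_arm", "kwargs": {
  "rows": "0 0 -35 0 0 0 0;0 0 -35 0 0 0 0;-10 5 -20 0 0 0 0;-30 20 -10 0 0 0 0;-35 20 0 0 0 0 0;-35 20 0 0 0 0 0;-35 20 0 0 0 0 0;-20 10 0 0 0 0 0"
}}

```text
time_s: 9.0
tcp_pos: [491.9, -119.7, 226.1]
tool_rot: [3.132, 0.248, -0.0]
contact_force: [0.3, -0.6, -0.3]
opening: 0.995
```

```bash
python3 go.py 439.1,-348.3,200 458.1,-160.4,170
```

```text
t 9.0 tcp [ 491.9 -119.7  226.1] xang 9.05 tilt [-0.  0.] open 0.995 F [ 0.3 -0.6 -0.3]
439.1,-348.3,200 delta tool [-88.1 217.4  26.1]
458.1,-160.4,170 delta tool [-39.7  34.9  56.1]
```

>>> {"fn": "step_arm", "kwargs": {
  "rows": "-20 17 15 0 0 0 0;-19.5 18 15 0 0 0 0;0 0 15 0 0 0 0;0 0 11 0 0 0 0;0 0 0 0 0 0 0;0 0 0 0 0 0 0;0 0 0 0 0 0 0;0 0 0 0 0 0 0"
}}

```text
time_s: 9.8
tcp_pos: [461.2, -159.2, 169.6]
tool_rot: [3.131, 0.25, 0.001]
contact_force: [0.2, 0.5, -0.4]
opening: 1.002
```

```bash
cat > look.py <<'E'
from h import *
import sys,pickle
k=eyes.get_calibration('wrist');im=eyes.camera('wrist');cv2.imwrite(sys.argv[1],im);pickle.dump(k,open('kw.pkl','wb'))
E
python3 look.py pics/w3.png; python3 go.py 458.1,-160.4,72
python3 - <<'E'
from h import *
im=eyes.camera('top');cv2.imwrite('pics/top3.png',im)
E
```

```text
t 9.85 tcp [ 461.1 -159.2  169.5] xang 9.13 tilt [0.1 0. ] open 1.004 F [ 0.5 -1.1  0.3]
458.1,-160.4,72 delta tool [-3.2  0.7 97.5]
```

View pics/w3.png

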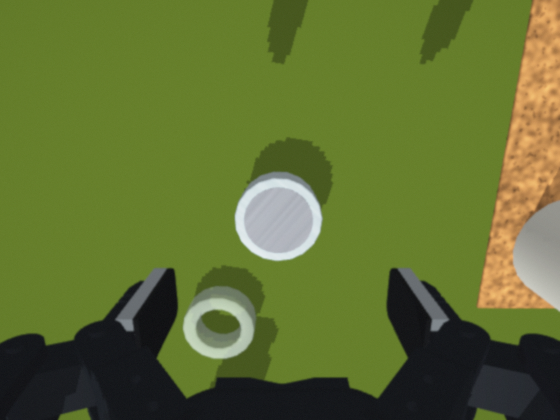

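View pics/top3.png

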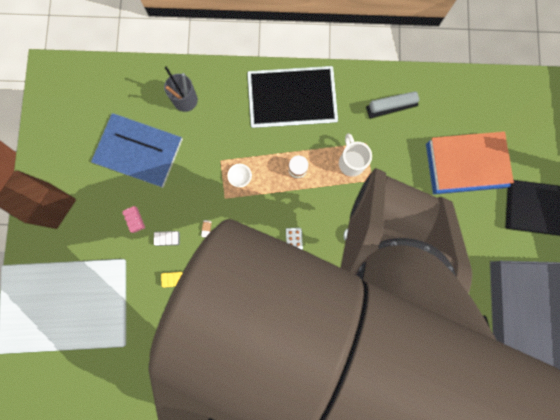

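Wrist picture: the tin's top is at (278,219). The ring at (220,322) lies to its -y side, so I'll check the clearance.

Run:
```python
from h import *
import pickle;k=pickle.load(open('kw.pkl','rb'))
print(ray(k,(278,219),24),ray(k,(220,322),10))
im=cv2.imread('pics/top3.png');kt=eyes.get_calibration('top')
m=cmask(im,'dish',(299,166),16);print(cen(m),m.sum(),fit('jar',[m],[kt],641,3,3)[0],ray(kt,(298.5,165),67))
```

```text
[ 459.1 -159.7   24. ] [ 429.7 -250.8   10. ]
[298.1 166.1] 386 [644.1  -1.5] [639.5  -1.5  67. ]
```

>>> {"fn": "step_arm", "kwargs": {
  "rows": "-2.5 0.5 10 0 0 0 0;0 0 20 0 0 0 0;0 0 20 0 0 0 0;0 0 20 0 0 0 0;0 0 14 0 0 0 0;0 0 8 0 0 0 0;0 0 5 0 0 0 0;0 0 0 0 0 0 0"
}}

```text
time_s: 10.7
tcp_pos: [458.1, -160.2, 71.6]
tool_rot: [-3.131, -0.249, 0.001]
contact_force: [-0.8, -0.9, -0.5]
opening: 0.998
```

>>> {"fn": "step_arm", "kwargs": {
  "rows": "0 0 0 0 0 0 1;0 0 0 0 0 0 1;0 0 0 0 0 0 1;0 0 0 0 0 0 1;0 0 0 0 0 0 1;0 0 0 0 0 0 1;0 0 0 0 0 0 1;0 0 0 0 0 0 1",
  "newtons": 35
}}

```text
time_s: 11.5
tcp_pos: [458.6, -160.3, 72.8]
tool_rot: [3.131, 0.249, 0.002]
contact_force: [-1.5, 0.6, 9.2]
opening: 0.639
```

```bash
python3 go.py
```

```text
t 11.5 tcp [ 458.6 -160.3   72.8] xang 9.1 tilt [0.1 0.1] open 0.639 F [-1.5  0.6  9.2]
```

>>> {"fn": "step_arm", "kwargs": {
  "rows": "0 0 -15 0 0 0 1;0 0 -30 0 0 0 1;0 0 -35 0 0 0 1;0 -30 -10 0 0 0 1;0 -35 0 0 0 0 1;0 -35 0 0 0 0 1;0 -35 0 0 0 0 1;0 -35 0 0 0 0 1"
}}

```text
time_s: 12.3
tcp_pos: [431.1, 8.8, 162.6]
tool_rot: [3.132, 0.249, 0.002]
contact_force: [-0.1, 0.1, -0.7]
opening: 0.642
```

>>> {"fn": "step_arm", "kwargs": {
  "rows": "10 -35 0 0 0 0 1;30 -5 0 0 0 0 1;35 0 0 0 0 0 1;35 0 0 0 0 0 1;35 0 0 0 0 0 1;30 0 0 0 0 0 1;20 0 0 0 0 0 1;0 0 0 0 0 0 1"
}}

```text
time_s: 13.1
tcp_pos: [620.2, 78.4, 162.5]
tool_rot: [3.132, 0.25, 0.005]
contact_force: [1.5, -0.3, -0.9]
opening: 0.642
```

```bash
python3 go.py 629,81.5,77
```

```text
t 13.1 tcp [620.2  78.4 162.5] xang 9.11 tilt [0.3 0. ] open 0.642 F [ 1.5 -0.3 -0.9]
629,81.5,77 delta tool [ 8.9 -1.7 85.5]
```

>>> {"fn": "step_arm", "kwargs": {
  "rows": "8 -2 10 0 0 0 1;0 0 20 0 0 0 1;0 0 20 0 0 0 1;0 0 10 0 0 0 1;0 0 0 0 0 0 1;0 0 0 0 0 0 1;0 0 0 0 0 0 1;0 0 0 0 0 0 1"
}}

```text
time_s: 13.9
tcp_pos: [625.7, 81.2, 102.9]
tool_rot: [3.132, 0.249, 0.002]
contact_force: [-0.9, -0.3, -0.2]
opening: 0.64
```

```bash
python3 look.py pics/w4.png;python3 go.py 629,81.5,77
python3 - <<'E'
from h import *
im=eyes.camera('scene');cv2.imwrite('pics/s4.png',im[120:300,220:440])
E
```

```text
t 13.95 tcp [625.6  81.2 102.8] xang 9.1 tilt [0.1 0. ] open 0.636 F [-0.6  0.2 -1. ]
629,81.5,77 delta tool [ 3.4  0.3 25.8]
```

View pics/w4.png

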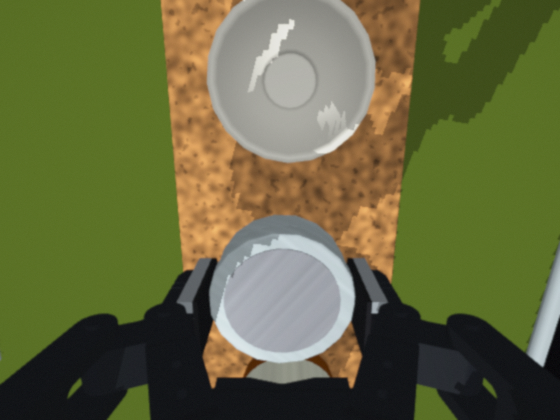

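View pics/s4.png

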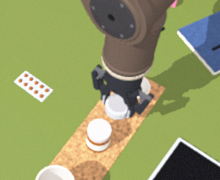

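Wrist picture: the tin at (283,305) is held level between the dish (292,78) and the jar. The runner's middle is slightly to the right, consistent with +3.4 mm. Lowering.

>>> {"fn": "step_arm", "kwargs": {
  "rows": "3.4 0.3 10 0 0 0 1;0 0 8 0 0 0 1;0 0 5 0 0 0 1;0 0 3.5 0 0 0 1;0 0 0 0 0 0 1;0 0 0 0 0 0 1;0 0 0 0 0 0 1;0 0 0 0 0 0 1"
}}

```text
time_s: 14.8
tcp_pos: [628.6, 81.5, 75.4]
tool_rot: [-3.132, -0.249, 0.0]
contact_force: [-0.5, 0.0, -2.3]
opening: 0.637
```

```bash
python3 go.py 629,81.5,76
```

```text
t 14.8 tcp [628.6  81.5  75.4] xang 9.1 tilt [-0. -0.] open 0.637 F [-0.5  0.  -2.3]
629,81.5,76 delta tool [ 0.4  0.  -0.6]
```

>>> {"fn": "step_arm", "kwargs": {
  "rows": "0 0 0.5 0 0 0 0.9;0 0 0 0 0 0 0.6;0 0 0 0 0 0 0.3;0 0 0 0 0 0 0;0 0 0 0 0 0 0;0 0 0 0 0 0 0;0 0 -15 0 0 0 0;0 0 -25 0 0 0 0"
}}

```text
time_s: 15.6
tcp_pos: [627.7, 81.4, 114.9]
tool_rot: [3.132, 0.249, -0.004]
contact_force: [-0.3, -0.0, 0.0]
opening: 1.001
```

>>> {"fn": "step_arm", "kwargs": {
  "rows": "0 0 -35 0 0 0 0;0 0 -35 0 0 0 0;-30 0 -20 0 0 0 0;-35 20 -10 0 0 0 0;-35 35 0 0 0 0 0;-35 35 0 0 0 0 0;-35 35 0 0 0 0 0;-15 35 0 0 0 0 0"
}}

```text
time_s: 16.4
tcp_pos: [468.3, -106.7, 216.0]
tool_rot: [-3.131, -0.249, 0.001]
contact_force: [0.4, -1.1, -0.2]
opening: 0.995
```

```bash
python3 go.py 439.1,-348.3,210
```

```text
t 16.4 tcp [ 468.3 -106.7  216. ] xang 9.11 tilt [-0.1 -0. ] open 0.995 F [ 0.4 -1.1 -0.2]
439.1,-348.3,210 delta tool [-67.  233.9   6. ]
```

>>> {"fn": "step_arm", "kwargs": {
  "rows": "-10 33 0 0 0 0 0;-10 35 0 0 0 0 0;-10 35 0 0 0 0 0;-10 35 0 0 0 0 0;-10 35 0 0 0 0 0;-10 35 0 0 0 0 0;-7 26 6 0 0 0 0;0 0 0 0 0 0 0"
}}

```text
time_s: 17.2
tcp_pos: [441.8, -350.5, 209.6]
tool_rot: [3.13, 0.245, 0.002]
contact_force: [1.1, 0.4, 0.3]
opening: 1.003
```

```bash
python3 look.py pics/w5.png;python3 go.py 439.1,-348.3,99
```

```text
t 17.25 tcp [ 441.7 -348.8  209.6] xang 8.98 tilt [0.  0.1] open 0.999 F [-0.4  1.5  0.3]
439.1,-348.3,99 delta tool [ -2.6  -0.9 110.6]
```

View pics/w5.png

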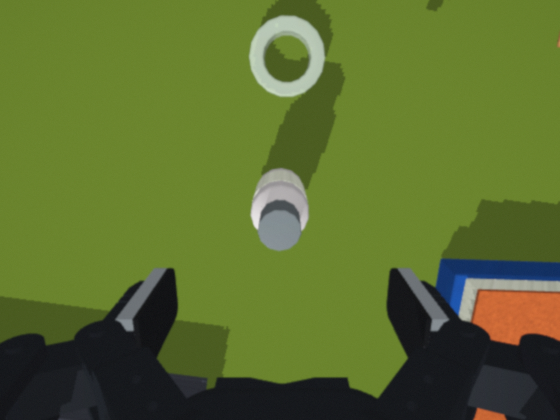

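Wrist picture: the bottle cap is at (280,229), with a book edge at (440,262) to the right. Checking the finger clearance.

Run:
```python
from h import *
import pickle;k=pickle.load(open('kw.pkl','rb'))
b=ray(k,(280,229),91);print(b)
for z in(0,30):
  for uv in((440,262),(205,380)):
    q=ray(k,uv,z)-b;a=np.radians(9.1);print(uv,z,q,'toolx',q[0]*np.cos(a)+q[1]*np.sin(a),'tooly',q[0]*np.sin(a)-q[1]*np.cos(a))
```

```text
[ 440.5 -347.8   91. ]
(440, 262) 0 [144.8 -42.1 -91. ] toolx 136.32054152717149 tooly 64.45496412561549
(205, 380) 0 [ -42.4 -196.1  -91. ] toolx -72.90282282274029 tooly 186.95752814294468
(440, 262) 30 [128.2 -30.1 -61. ] toolx 121.81797167571156 tooly 50.030796343666296
(205, 380) 30 [ -39.  -167.7  -61. ] toolx -64.98190354906565 tooly 159.40416267038938
```

>>> {"fn": "step_arm", "kwargs": {
  "rows": "-1.5 -1 10 0 0 0 0;0 0 20 0 0 0 0;0 0 20 0 0 0 0;0 0 20 0 0 0 0;0 0 20 0 0 0 0;0 0 14 0 0 0 0;0 0 7.5 0 0 0 0;0 0 0 0 0 0 0"
}}

```text
time_s: 18.05
tcp_pos: [440.3, -346.0, 96.8]
tool_rot: [-3.131, -0.25, 0.002]
contact_force: [1.0, -0.5, 0.2]
opening: 1.004
```

>>> {"fn": "step_arm", "kwargs": {
  "rows": "0 0 0 0 0 0 1;0 0 0 0 0 0 1;0 0 0 0 0 0 1;0 0 0 0 0 0 1;0 0 0 0 0 0 1;0 0 0 0 0 0 1;0 0 0 0 0 0 1;0 0 0 0 0 0 1",
  "newtons": 30
}}

```text
time_s: 18.85
tcp_pos: [440.7, -346.9, 98.2]
tool_rot: [3.131, 0.249, 0.001]
contact_force: [-0.4, 1.8, 7.1]
opening: 0.437
```

```bash
python3 go.py
```

```text
t 18.85 tcp [ 440.7 -346.9   98.2] xang 9.1 tilt [0.1 0.1] open 0.437 F [-0.4  1.8  7.1]
```

>>> {"fn": "step_arm", "kwargs": {
  "rows": "0 0 -15 0 0 0 1;0 0 -30 0 0 0 1;0 0 -35 0 0 0 1;0 -30 -20 0 0 0 1;5 -35 0 0 0 0 1;10 -35 0 0 0 0 1;15 -35 0 0 0 0 1;20 -35 0 0 0 0 1"
}}

```text
time_s: 19.65
tcp_pos: [462.5, -169.7, 197.9]
tool_rot: [3.132, 0.248, 0.0]
contact_force: [1.1, -0.6, -0.8]
opening: 0.437
```

>>> {"fn": "step_arm", "kwargs": {
  "rows": "20 -35 0 0 0 0 1;20 -27 0 0 0 0 1;30 0 0 0 0 0 1;35 0 0 0 0 0 1;35 0 0 0 0 0 1;30 0 0 0 0 0 1;15 0 0 0 0 0 1;0 0 0 0 0 0 1"
}}

```text
time_s: 20.45
tcp_pos: [637.6, -80.1, 197.5]
tool_rot: [3.131, 0.25, 0.002]
contact_force: [0.5, -1.0, -0.6]
opening: 0.435
```

```bash
python3 go.py 654.5,-77,102
```

```text
t 20.45 tcp [637.6 -80.1 197.5] xang 9.14 tilt [0.1 0. ] open 0.435 F [ 0.5 -1.  -0.6]
654.5,-77,102 delta tool [17.1 -0.4 95.5]
```

>>> {"fn": "step_arm", "kwargs": {
  "rows": "9 0 10 0 0 0 1;8 -0.4 20 0 0 0 1;0 0 20 0 0 0 1;0 0 10 0 0 0 1;0 0 0 0 0 0 1;0 0 0 0 0 0 1;0 0 0 0 0 0 1;0 0 0 0 0 0 1"
}}

```text
time_s: 21.25
tcp_pos: [652.9, -77.5, 138.4]
tool_rot: [3.131, 0.249, 0.002]
contact_force: [-0.0, -0.4, -1.1]
opening: 0.433
```

```bash
python3 look.py pics/w6.png;python3 go.py 654.5,-77,102
python3 - <<'E'
from h import *
im=eyes.camera('scene');cv2.imwrite('pics/s6.png',cv2.resize(im[150:360,200:440],None,fx=2.5,fy=2.5))
E
```

```text
t 21.3 tcp [652.9 -77.4 138.3] xang 9.1 tilt [0.1 0. ] open 0.433 F [-0.7 -0.5 -1. ]
654.5,-77,102 delta tool [ 1.6 -0.2 36.3]
```

View pics/w6.png

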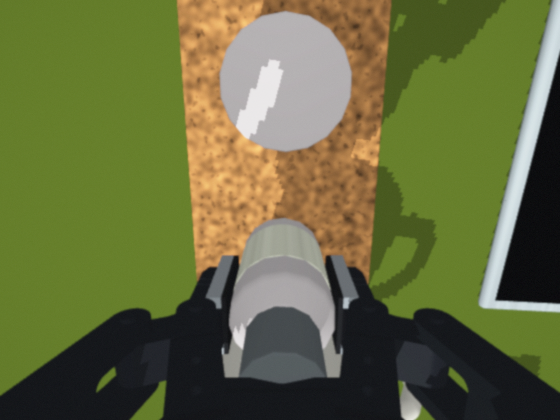

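View pics/s6.png

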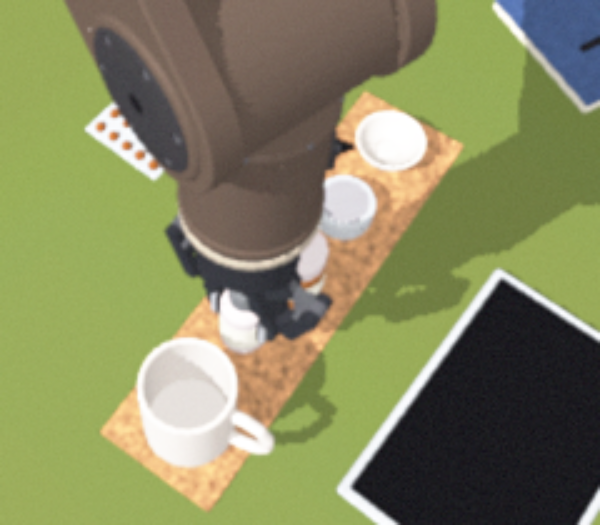

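The bottle is level between the jar (wrist 286,82) and the mug, and the handle is clear of the right finger. Lowering.

>>> {"fn": "step_arm", "kwargs": {
  "rows": "1.6 -0.2 12 0 0 0 1;0 0 12 0 0 0 1;0 0 7 0 0 0 1;0 0 4 0 0 0 1;0 0 1.5 0 0 0 1;0 0 0 0 0 0 1;0 0 0 0 0 0 1;0 0 0 0 0 0 1"
}}

```text
time_s: 22.15
tcp_pos: [653.7, -76.9, 101.1]
tool_rot: [-3.132, -0.249, 0.001]
contact_force: [-5.2, 0.6, 7.5]
opening: 0.436
```

```bash
python3 go.py 654.5,-77,101;python3 - <<'E'
from h import *
import pickle;k=pickle.load(open('kw.pkl','rb'))
print(ray(k,(286,82),67))
E
```

```text
t 22.15 tcp [653.7 -76.9 101.1] xang 9.1 tilt [-0.1 -0. ] open 0.436 F [-5.2  0.6  7.5]
654.5,-77,101 delta tool [0.8 0.3 0.1]
[642.3   0.8  67. ]
```

Contact made. Releasing and going up.

>>> {"fn": "step_arm", "kwargs": {
  "rows": "0 0 0 0 0 0 0.9;0 0 0 0 0 0 0.6;0 0 0 0 0 0 0.3;0 0 0 0 0 0 0;0 0 0 0 0 0 0;0 0 0 0 0 0 0;0 0 -15 0 0 0 0;0 0 -25 0 0 0 0"
}}

```text
time_s: 22.95
tcp_pos: [653.2, -76.8, 140.8]
tool_rot: [-3.131, -0.249, 0.004]
contact_force: [-0.0, 0.2, 0.4]
opening: 1.002
```

>>> {"fn": "step_arm", "kwargs": {
  "rows": "0 0 -35 0 0 0 0;0 0 -35 0 0 0 0;-20 -20 -15 0 0 0 0;-20 -35 0 0 0 0 0;-20 -35 0 0 0 0 0;-20 -35 0 0 0 0 0;-20 -35 0 0 0 0 0;-20 -35 0 0 0 0 0"
}}

```text
time_s: 23.75
tcp_pos: [503.8, 97.7, 227.1]
tool_rot: [-3.132, -0.249, -0.002]
contact_force: [-0.2, 0.0, -0.2]
opening: 1.001
```

```bash
python3 go.py 436.8,354.2,190
```

```text
t 23.75 tcp [503.8  97.7 227.1] xang 9.08 tilt [ 0.1 -0. ] open 1.001 F [-0.2  0.  -0.2]
436.8,354.2,190 delta tool [ -25.7 -263.9   37.1]
```

>>> {"fn": "step_arm", "kwargs": {
  "rows": "-4 -36 0 0 0 0 0;-4 -36 0 0 0 0 0;-4 -36 0 0 0 0 0;-4 -36 5 0 0 0 0;-4 -36 10 0 0 0 0;-4 -36 10 0 0 0 0;-2 -36 10 0 0 0 0;0 -12 2 0 0 0 0"
}}

```text
time_s: 24.55
tcp_pos: [436.4, 355.9, 189.1]
tool_rot: [-3.131, -0.252, -0.0]
contact_force: [0.5, -0.3, 0.2]
opening: 0.997
```

```bash
python3 look.py pics/w7.png;python3 go.py 436.8,354.2,190
python3 - <<'E'
from h import *
for c in('top','scene'): cv2.imwrite(f'pics/{c}7.png',eyes.camera(c))
E
```

```text
t 24.6 tcp [436.6 356.2 189.2] xang 9.23 tilt [ 0.1 -0.1] open 0.999 F [-0.3  1.5 -0.2]
436.8,354.2,190 delta tool [-0.2  2.  -0.8]
```

View pics/w7.png

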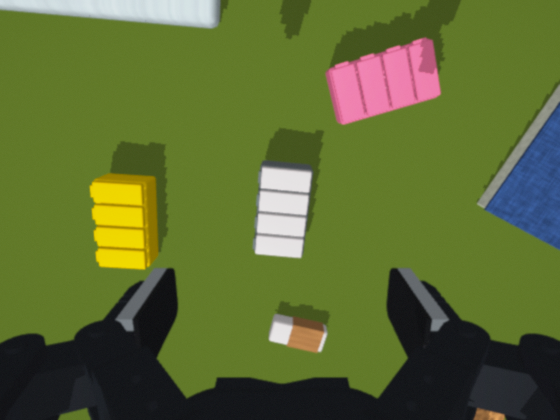

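View pics/top7.png

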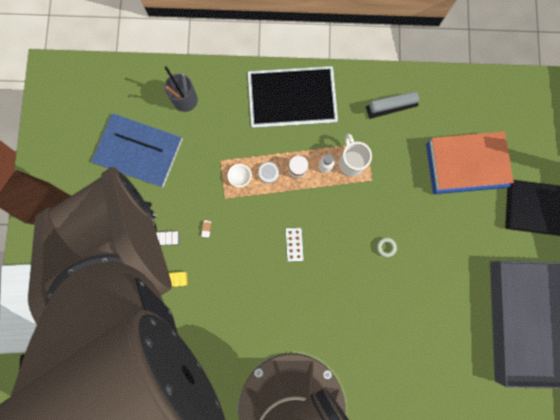

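View pics/scene7.png

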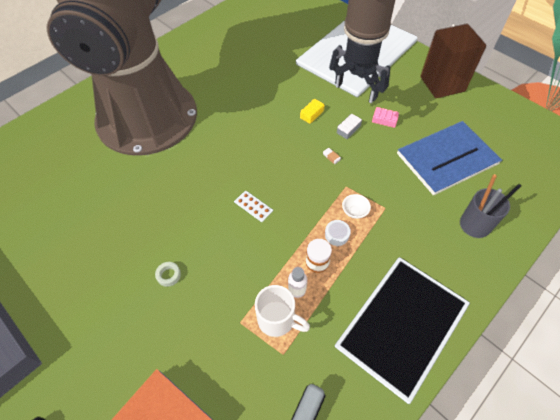

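Wrist picture: the case with white lids (centre about (283,210)) sits between the pads. Yellow at (125,222) and pink at (385,82) stay clear. The row has formed, so I'll measure it from the top and scene pictures and get the case pose from its lid corners.

Run:
```python
from h import *
import pickle;k=pickle.load(open('kw.pkl','rb'))
im=cv2.imread('pics/w7.png');hsv=cv2.cvtColor(im,cv2.COLOR_BGR2HSV)
m=cv2.inRange(hsv,(0,0,120),(180,70,255));m[:140]=0;m[270:]=0;m[:,:235]=0;m[:,330:]=0
m=cv2.morphologyEx(m,cv2.MORPH_CLOSE,np.ones((7,7)))
rc=cv2.boxPoints(cv2.minAreaRect(cv2.findNonZero(m)));w=np.array([ray(k,q,26)[:2] for q in rc]);print(rc,w,w.mean(0))
for i in range(4):
    d=w[(i+1)%4]-w[i];print(np.hypot(*d),np.degrees(np.arctan2(d[1],d[0])))
ims=[cv2.imread('pics/top7.png'),cv2.imread('pics/scene7.png')];ks=[eyes.get_calibration(c) for c in('top','scene')]
for n,s,x0 in(('jar',((299,166),(319,255)),(641,1)),('tin',((268,172),(338,233)),(628,81)),('bottle',((327,163),(298,283)),(654,-77)),('mug',((355,159),(276,311)),(668,-154)),('dish',((239,176),(356,207)),(616,162))):
    ms=[cmask(ims[i],'dish',s[i],(15,18)[i] if n not in('mug','dish') else (26 if n=='mug' else (20,26)[i])) for i in(0,1)]
    p,r=fit(n,ms,ks,*x0,3);print(n,p,r,[int(m.sum()) for m in ms])
```

```text
[[250.7 253.6]
 [258.7 165.4]
 [311.7 170.2]
 [303.7 258.4]] [[419.9 321. ]
 [416.6 384.3]
 [451.6 386.6]
 [457.6 323.3]] [436.4 353.8]
63.35460669583058 92.94525475992322
35.07861912306821 3.8833203477197182
63.64281837127923 -84.62007976227962
37.77903564843476 -176.53373785603375
jar [638.    5.7] [ 2.5 -2.1  0.2 -2.9] [378, 505]
tin [628.1  79.8] [-0.4 -0.5 -0.5 -0. ] [371, 597]
bottle [653.1 -81.4] [-0.9 -0.4 -0.7  0.3] [250, 564]
mug [ 667.9 -154.1] [ 0.2 -1.1 -0.5 -0.7] [1003, 1820]
dish [615.6 161.6] [ 0.1 -0.3 -0.2 -0.2] [486, 570]
```

>>> {"fn": "step_arm", "kwargs": {
  "rows": "0 2 10 0 0 2.4 0;0 0 20 0 0 2.3 0;0 0 20 0 0 0 0;0 0 20 0 0 0 0;0 0 20 0 0 0 0;0 0 14 0 0 0 0;0 0 8 0 0 0 0;0 0 0 0 0 0 0"
}}

```text
time_s: 25.5
tcp_pos: [437.6, 350.6, 76.6]
tool_rot: [3.139, 0.12, -0.001]
contact_force: [0.1, -0.2, 1.2]
opening: 1.003
```

>>> {"fn": "step_arm", "kwargs": {
  "rows": "0 0 0 0 0 0 1;0 0 0 0 0 0 1;0 0 0 0 0 0 1;0 0 0 0 0 0 1;0 0 0 0 0 0 1;0 0 0 0 0 0 1;0 0 0 0 0 0 1;0 0 0 0 0 0 1",
  "newtons": 25
}}

```text
time_s: 26.3
tcp_pos: [437.9, 351.5, 77.6]
tool_rot: [-3.139, -0.121, -0.001]
contact_force: [-0.3, -0.9, 6.5]
opening: 0.413
```

```bash
python3 go.py 436.4,353.8,77; python3 look.py pics/w8.png
```

```text
t 26.3 tcp [437.9 351.5  77.6] xang 4.41 tilt [ 0.1 -0. ] open 0.413 F [-0.3 -0.9  6.5]
436.4,353.8,77 delta tool [-1.3 -2.4  0.6]
```

View pics/w8.png

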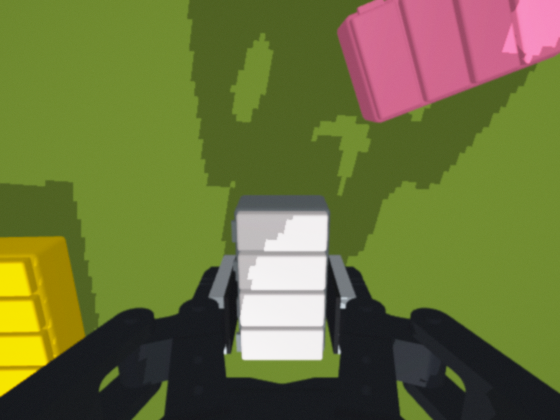

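Run:
```python
from h import *
import pickle;k=pickle.load(open('kw.pkl','rb'))
a=ray(k,(283,211),26);b=ray(k,(282,359),26);print(a,b,(a+b)/2)
# jar cap centre from wrist pic w6 refit skip; from top7 by white circle
im=cv2.imread('pics/top7.png');hsv=cv2.cvtColor(im,cv2.COLOR_BGR2HSV);kt=eyes.get_calibration('top')
m=cv2.inRange(hsv,(0,0,150),(180,70,255));m2=np.zeros_like(m);cv2.circle(m2,(299,166),14,255,-1);m&=m2;print(cen(m),(m>0).sum(),ray(kt,cen(m),67))
```

```text
[435.8 386.1  26. ] [440.2 323.   26. ] [438.  354.6  26. ]
[298.1 165.9] 353 [636.9  -0.6  67. ]
```

>>> {"fn": "step_arm", "kwargs": {
  "rows": "0 0 -15 0 0 0 1;0 0 -30 0 0 0 1;0 0 -35 0 0 0 1;0 0 -30 0 0 -4.7 1;12 32 -10 0 0 0 1;20 32 0 0 0 0 1;20 32 0 0 0 0 1;20 32 0 0 0 0 1"
}}

```text
time_s: 27.15
tcp_pos: [529.8, 235.2, 198.5]
tool_rot: [-3.131, -0.25, -0.002]
contact_force: [0.4, 0.5, -0.2]
opening: 0.412
```

```bash
python3 go.py 642,-1.5,200
```

```text
t 27.15 tcp [529.8 235.2 198.5] xang 9.13 tilt [ 0.1 -0. ] open 0.412 F [ 0.4  0.5 -0.2]
642,-1.5,200 delta tool [ 73.3 251.5  -1.4]
```

>>> {"fn": "step_arm", "kwargs": {
  "rows": "9 32 0 0 0 0 1;9 32 0 0 0 0 1;9 32 0 0 0 0 1;9 32 0 0 0 0 1;9 32 0 0 0 0 1;9 32 0 0 0 0 1;9 32 0 0 0 0 1;9 24 0 0 0 0 1"
}}

```text
time_s: 27.95
tcp_pos: [639.8, 0.9, 198.3]
tool_rot: [3.132, 0.248, 0.001]
contact_force: [0.6, -0.4, -0.2]
opening: 0.411
```

>>> {"fn": "step_arm", "kwargs": {
  "rows": "0 3 10 0 0 0 1;0 0 10 0 0 0 1;0 0 0 0 0 0 1;0 0 0 0 0 0 1;0 0 0 0 0 0 1;0 0 0 0 0 0 1;0 0 0 0 0 0 1;0 0 0 0 0 0 1"
}}

```text
time_s: 28.75
tcp_pos: [639.8, -0.0, 177.2]
tool_rot: [3.132, 0.25, 0.0]
contact_force: [-0.4, -0.1, -0.8]
opening: 0.415
```

```bash
python3 look.py pics/w9.png;python3 go.py 642.2,-2.2,146
python3 - <<'E'
from h import *
for c in('top','scene'): cv2.imwrite(f'pics/{c}9.png',eyes.camera(c))
im=cv2.imread('pics/scene9.png');cv2.imwrite('pics/s9.png',cv2.resize(im[150:360,200:440],None,fx=2.5,fy=2.5))
E
```

```text
t 28.8 tcp [639.8  -0.1 177.2] xang 9.11 tilt [0. 0.] open 0.412 F [ 0.7 -1.1 -0.9]
642.2,-2.2,146 delta tool [ 2.   2.4 31.2]
```

View pics/w9.png

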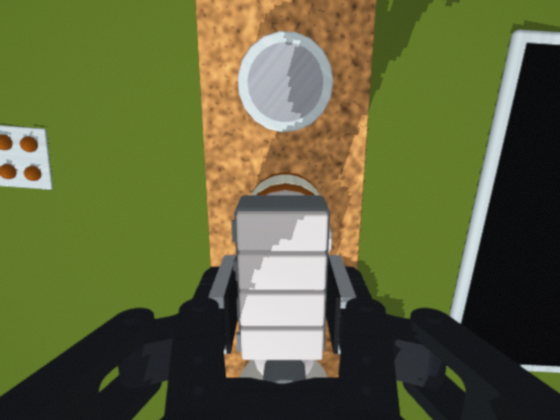

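View pics/s9.png

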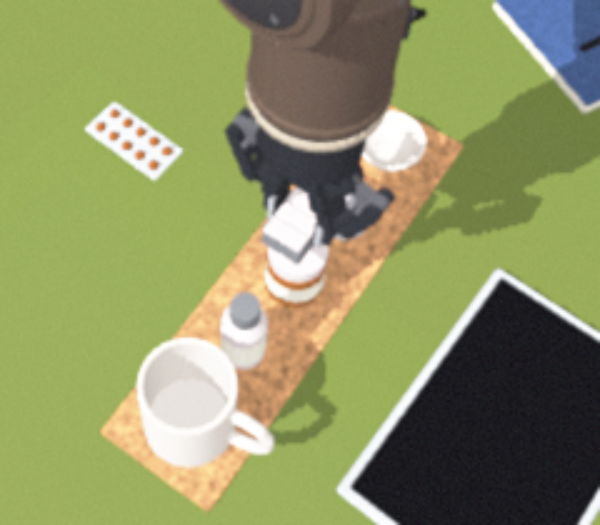

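The case hangs level above the jar. In the wrist picture the jar's arc is centred at column 286 and the case at 283, so the +2 mm correction agrees. Lowering.

>>> {"fn": "step_arm", "kwargs": {
  "rows": "2 2.4 10 0 0 0 1;0 0 8 0 0 0 1;0 0 6 0 0 0 1;0 0 4 0 0 0 1;0 0 2 0 0 0 1;0 0 1 0 0 0 1;0 0 0 0 0 0 1;0 0 0 0 0 0 1"
}}

```text
time_s: 29.7
tcp_pos: [642.3, -2.3, 146.3]
tool_rot: [3.132, 0.249, 0.001]
contact_force: [0.9, 1.1, 0.1]
opening: 0.417
```

```bash
python3 go.py 642.2,-2.2,144.6
python3 - <<'E'
from h import *
im=eyes.camera('scene');cv2.imwrite('pics/s10.png',cv2.resize(im[180:320,240:400],None,fx=4,fy=4))
E
```

```text
t 29.7 tcp [642.3  -2.3 146.3] xang 9.1 tilt [0. 0.] open 0.417 F [0.9 1.1 0.1]
642.2,-2.2,144.6 delta tool [-0.1 -0.1  1.7]
```

View pics/s10.png

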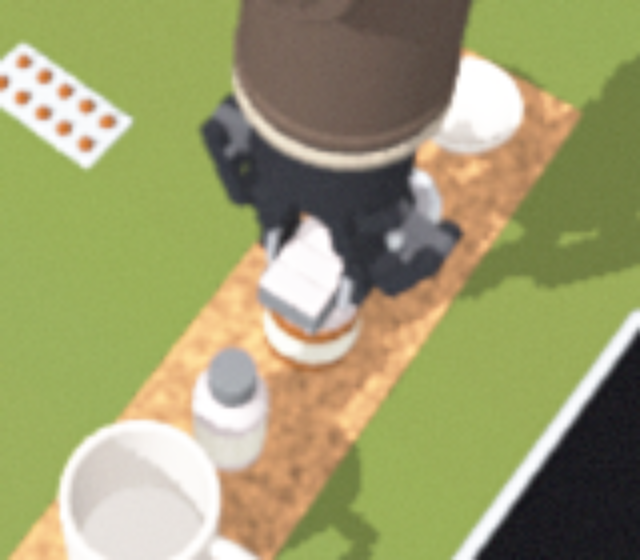

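>>> {"fn": "step_arm", "kwargs": {
  "rows": "0 0 1 0 0 0 1;0 0 0.6 0 0 0 1;0 0 0 0 0 0 1;0 0 0 0 0 0 1;0 0 0 0 0 0 1;0 0 0 0 0 0 1;0 0 0 0 0 0 1;0 0 0 0 0 0 1"
}}

```text
time_s: 30.55
tcp_pos: [642.2, -2.2, 144.7]
tool_rot: [3.132, 0.249, 0.001]
contact_force: [-0.7, 0.3, 5.7]
opening: 0.418
```

>>> {"fn": "step_arm", "kwargs": {
  "rows": "0 0 0 0 0 0 0.55;0 0 0 0 0 0 0.5;0 0 0 0 0 0 0.4;0 0 0 0 0 0 0.2;0 0 0 0 0 0 0;0 0 0 0 0 0 0;0 0 0 0 0 0 0;0 0 -5 0 0 0 0"
}}

```text
time_s: 31.35
tcp_pos: [641.8, -2.3, 149.0]
tool_rot: [-3.132, -0.249, 0.002]
contact_force: [0.3, -0.8, -0.4]
opening: 0.999
```

>>> {"fn": "step_arm", "kwargs": {
  "rows": "0 0 -15 0 0 0 0;0 0 -30 0 0 0 0;0 0 -35 0 0 0 0;0 0 -35 0 0 0 0;-30 0 0 0 0 0 0;-35 0 0 0 0 0 0;-35 0 0 0 0 0 0;-35 0 0 0 0 0 0"
}}

```text
time_s: 32.15
tcp_pos: [507.6, -23.7, 265.6]
tool_rot: [3.131, 0.25, 0.002]
contact_force: [0.7, -0.5, -0.5]
opening: 1.0
```

>>> {"fn": "step_arm", "kwargs": {
  "rows": "-30 0 0 0 0 0 0;-20 -20 0 0 0 0 0;0 -35 0 0 0 0 0;0 -35 0 0 0 0 0;0 -35 0 0 0 0 0;0 -35 0 0 0 0 0;0 -35 0 0 0 0 0;0 -30 0 0 0 0 0"
}}

```text
time_s: 32.95
tcp_pos: [423.6, 192.3, 265.7]
tool_rot: [-3.131, -0.25, -0.002]
contact_force: [-0.3, 0.0, 0.1]
opening: 1.001
```

```bash
python3 go.py
python3 - <<'E'
from h import *
for c in('top','scene'): cv2.imwrite(f'pics/{c}11.png',eyes.camera(c))
a=cv2.imread('pics/scene11.png');cv2.imwrite('pics/s11.png',cv2.resize(a[170:350,230:400],None,fx=3.3,fy=3.3))
a=cv2.imread('pics/top11.png');cv2.imwrite('pics/t11.png',cv2.resize(a[120:220,210:390],None,fx=4,fy=4))
E
```

```text
t 32.95 tcp [423.6 192.3 265.7] xang 9.12 tilt [ 0.2 -0. ] open 1.001 F [-0.3  0.   0.1]
```

View pics/s11.png

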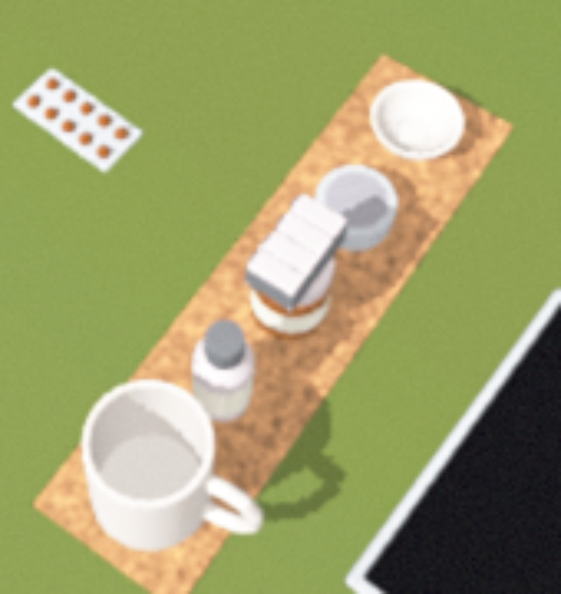

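View pics/t11.png

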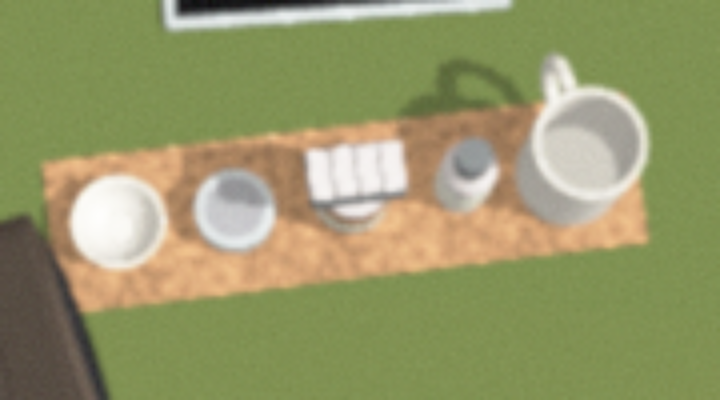

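All five stand in line and the case is flat on the jar. Checking case centring with model overlays.

Run:
```python
from h import *
ims=[cv2.imread('pics/top11.png'),cv2.imread('pics/scene11.png')];ks=[eyes.get_calibration(c) for c in('top','scene')]
boxs=[(205,120,185,100),(235,170,160,180)]
outs=[]
for im,k,(x,y,w,h) in zip(ims,ks,boxs):
    b=cv2.resize(im[y:y+h,x:x+w],None,fx=4,fy=4,interpolation=cv2.INTER_CUBIC)
    for n,p,z,yaw,c in(('jar',(642,1),3,0,(255,0,255)),('case',(642,1),67,np.radians(9.1),(0,0,255)),('tin',(628.6,81.5),3,0,(255,0,255)),('bottle',(653.7,-77),3,0,(255,0,255))):
        ct,_=cv2.findContours(sil(k,n,*p,z,yaw),0,2);cv2.drawContours(b,[q-[x*4,y*4] for q in ct],-1,c,1)
    outs.append(b)
cv2.imwrite('pics/t12.png',outs[0]);cv2.imwrite('pics/s12.png',outs[1][:600])
# colour-mask fits (excluding green and cork)
def wm(im,seed,r):
    return cmask(im,'dish',seed,r)
k0=eyes.get_calibration('top')
# lids by white
for i,(im,k) in enumerate(zip(ims,ks)):
    hsv=cv2.cvtColor(im,cv2.COLOR_BGR2HSV);m=cv2.inRange(hsv,(0,0,185),(180,45,255));x,y,w,h=[(283,152,32,20),(300,225,40,40)][i]
    z=np.zeros_like(m);z[y:y+h,x:x+w]=m[y:y+h,x:x+w];print(cen(z),(z>0).sum(),ray(k,cen(z),93))
```

```text
[298.8 162.4] 321 [640.   -1.1  93. ]
[322.2 242.7] 689 [644.1   4.1  93. ]
```

View pics/t12.png

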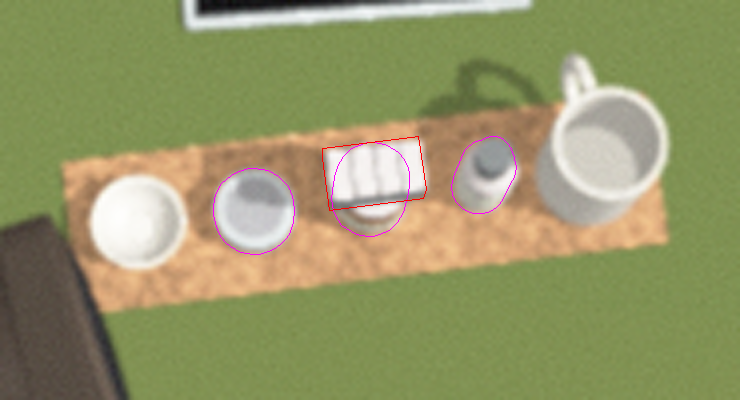

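View pics/s12.png

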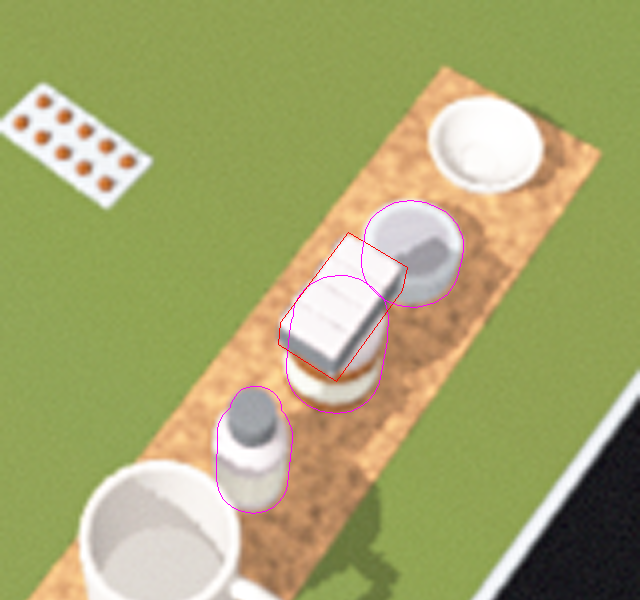

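The overlays match within 1–2 mm in both views. The gripper is clear and at rest, so I'm handing in.

```bash
python3 -c "
from plant import finish_job;print(finish_job())"
```

```text
the job is handed in; nothing more can be done
None
```

The row is set out and the job was handed in with about 33 s on the clock; the hand-in reports no verdict.

**What I did:** I placed the jar first, then the tin, then the bottle. Last, I laid the grey case with white lids on the jar, lids up; the yellow and pink look-alikes were left alone.

**Final positions:** these come from model outlines laid over the last top and scene pictures, which agree within about 1–2 mm.

| Thing | World position (mm) | Check |
|---|---|---|
| Jar | (642, 1) | within about 3 mm of the row's middle |
| Tin | (629, 81) | about 81 mm from the dish |
| Bottle | (654, -77) | about 79 mm from the mug |
| Case | (642, 1) | flat, within about 3–4 mm of the jar's centre |

- **Mug and dish:** they measured within 0.5 mm of where they started. That measurement was taken before the case was placed; the final pictures show nothing disturbed.
- **Force and clearance:** the gripper was open and clear of everything at the end. The highest force reading shown between moves was about 10 N.

**Checks that disagreed:** one mid-job colour fit put the jar at (638, 6), because its mask left out the amber glass. I went by the wrist view instead, and the final outlines confirmed it. In the last pictures, the lid centre came out about 5–6 mm apart between the top and scene cameras. The outline matched in both.

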